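Clamp the ink bottle and unscrew its tight cap

ROBOT

A 6-joint arm with a two-finger parallel gripper is mounted at the origin on a cart in front of the work surface, level with it; the furniture and walls round the work are solid. World frame = base frame: x ahead of the robot, y to its left, z up, the work surface at z = 0. Lengths are in m, angles in degrees, forces in N, time in s.
With the tool pointing down it reaches from about 0.25 to 0.725 m from the base axis. Payload 9.7 kg.
Tool frame: the origin (TCP) lies at the centre of the arm's flange, where the gripper is bolted on; the fingertips stand 173 mm ahead of it and the grasp point (between the pads) lies 155 mm ahead of it; z points along the fingers, y is the line along which they close (so a half turn about z gives the same grasp; the last joint's range is limited). The gripper opens to 85 mm and grips with 20 to 120 N. Pads are 22 mm wide; open, the fingers measure 114 mm over their backs; the gripper's body (76 mm by 85 mm) begins 54 mm behind the grasp point. The pads swing forward as they close: fully open they stand 13 mm farther back than shut.
Start: joints at [70.13, 4.979, 10.078, 95.1, 0, 90], TCP at [0.187, 0.517, 0.405] pointing down, gripper open.
Joint ranges: [-179.16, 179.16], [-48.56, 103.87], [-65.8, 70.77], [-126.05, 130.52], [-82.76, 87.17], [-180, 180]. Speed limits (degrees/s): [127.2, 127.2, 147.25, 180, 180, 180].

INTERFACE

Orientations are given as [roll, pitch, yaw] about the fixed x, y, z axes, in that order (R = Rz(yaw) Ry(pitch) Rx(roll)).
In Python, from workcell import monitor, camera, get_calibration, bot gives the robot as it stands.
- The arm moves only by the tool carry_out, never from a script. Its argument "targets" is text: rows parted by semicolons, each of 7 numbers parted by spaces: the shift along the tool's x, y, z in units of 0.04 m (1.0 is 0.04 m), then the turn, a rotation vector about the tool's x, y, z in units of 0.1 rad (1.0 is 0.1 rad), then the opening, from -1 (shut) to 1 (fully open), so that 0 is half open. A call has exactly 8 rows; each row shifts and turns the commanded pose from where the row before left it, along the tool's axes as they then stand; what a row does not reach is not made up. A row lasts 1/12 s, in which the tool goes at most 41.7 mm and 7.16 degrees, less where a joint would pass 70% of its speed; a pose out of reach is approached as far as the arm can. A call with a number of a shift or a turn outside -1 to 1 is refused whole. A call with a gripper value outside its range is refused whole. The fingers move at their own pace and stop on an object; "newtons" is the grip in N (left out, the last holds). Time passes only in rows, so rows that do not move let the fingers close, or fill a call up. It gives the time, the measured TCP pose, the force, the opening and the grip force at its end, in the units of the state.
- monitor.get_obs(): the state, without advancing time (a new reading comes with each control period).
- camera(name): name is "scene" or "top" or "wrist"; returns the picture (384x512x3 uint8, red, green, blue); there is no depth.
- get_calibration(name): a dict with "fx", "fy", "cx", "cy" (pixels), "view" (4x4, takes a point from world to camera coordinates). Camera axes: x right, y down, z forward; pixel columns grow to the right and rows downward; lengths in m; the calibration is good to about 2 mm. A picture is of the moment at which its call begins: read the wrist's pose just before it. get_calibration takes no time and is no camera call; for the wrist camera it gives the pose at the moment of the call.
- bot.job_done(): hands the job in; it is judged then, once.
The state is a dict: "time": time; "q": joint angles; "qd": joint speeds; "joint_efforts": joint torques, N m; "ee_pos": TCP position; "tcp_rot": TCP orientation; "wrist_force": force on the tool from outside, world axes, zero at the start; "torque": the same for the moment, N m; "opening": finger opening in m; "grasp_force": force on a finger pad.
Only numpy, scipy, OpenCV 4.12 (cv2) and the standard library are available. Lean on these libraries where they do the work, as an engineer would, in place of code of your own. Each camera call takes 0.05 s, during which the arm holds its last target. There are 200 camera calls.

TASK

Swing the hinged half of the wooden clamp fully shut so that its tab meets the other tab edge to edge and the ink bottle in it is braced, then unscrew the bottle's tight black cap anticlockwise (about a sixth of a turn) with the bottle staying down and unturned in the shut clamp. Stop turning once the thread lets go, lift the cap straight up and finish while holding it level in the gripper, clear of the bottle but only a few centimetres above the open mouth. Leave the jar candle, the eraser, the red binder clip and the pen alone.

Things in the scene. Friction and masses are not known exactly. Their poses are not given: they have to be found in the camera images.
- clamp: Immovable clamp: dark base plate 150x170x8 mm with a fixed L-shaped half of pale wood on the +x side of the split plane x=0; the hinged half (joint gate) is on the -x side. Shut, they frame a 57 mm square opening, corners on the x and y axes; walls 14 mm thick, z 9 to 45 mm. Origin: plate's underside, on the opening's axis; z up, +y to the hinge, -y to the two tabs.
- gate (a joint): Angle of the hinged half of the clamp about its upright brass pin: 0 = shut (halves meet, hard stop), grows as its tab swings to the clamp's -x side (clockwise from above), limit 1.3. Stiff hinge (0.28 N m, 2 to 3 N at the tab); stays where it is left.
- gate_hinge (a point): Axis of the vertical hinge pin, half-way up the wall (27 mm above the desk); at y +58 mm in the clamp's frame. Does not move in the clamp.
- gate_tab (a point): Point to push: on the outer face of the swinging half's tab, a flat ear 10.5 mm thick, 38 mm long, 36 mm high (point 27 mm, top edge 45 mm above the desk); 130 mm from the hinge axis, the ear ends 10 mm beyond it. Axes: +x into the face (push along it), +y to the hinge, z up.
- bottle: Loose dark blue ink bottle, 0.35 kg, body 56 mm square, 44 mm high, blank paper labels; shoulder up to 50 mm, neck 34 mm across up to 76 mm. Stands on the base plate in the fixed half, 3 to 8 mm off its seat to -x; the closing half pushes it home. Origin: centre of its underside, z up; its corners point along its x and y, about parallel to the clamp's.
- mouth (a point): Centre of the bottle's mouth, at the rim of the neck, 76 mm above the bottle's underside.
- clamp_seat (a point): Centre of the clamp's square opening, on the top of the base plate (8 mm above the desk): where the bottle's underside centre belongs.
- cap: Loose ribbed black cap, 35 g, 50 mm across, 28.5 high. Origin: centre of lower edge, z up. Tight: edge 61, top 89.5 mm above the desk, x as the bottle's. Lugs in it run under sloped ledges on the neck: anticlockwise from above it rises 2.2 mm, comes free at about 55 deg, lifts off at 58 to 95 deg; past 100 it jams. Takes up to 0.3 N m (sprung liner, 22 N). Pulling too early lifts the bottle.
- cap_mark (a point): End of the white index line on the cap's top: 23 mm from the cap's axis along its x axis, 28.5 mm above its lower edge; shows how far the cap has turned.
- cap_edge (a point): Centre of the cap's lower edge (same point as the cap's origin).
- candle: White candle in a glass jar 76 mm across, 90 mm high, standing on the desk; leave alone. Origin: centre of its underside.
- rubber: Blue and white eraser 21 x 46 x 12 mm; leave alone. Origin: centre of its underside.
- clip: Red binder clip 25 x 32 x 41 mm; leave alone. Origin: centre of its underside.
- pen: Black ball pen 12 x 145 x 9 mm; leave alone. Origin: centre of its underside.
Not all that is in view belongs to the job. What is shaped like the clamp but turquoise is not meant.

How it is judged (in metres and radians):
On the way, in this order (a step that is already met when the one before it is completed fails the run):
1. the clamp is fully shut round the bottle, the cap still screwed tight (value of joint gate below 0.04 rad and horizontal distance between bottle and clamp_seat below 0.004 m and y of cap_mark in the frame of bottle below 0.008 m), for 0.2 s.
2. the cap is turned anticlockwise until the thread lets go (50 degrees or more), still on the neck, the bottle braced in the shut clamp (y of cap_mark in the frame of bottle above 0.0176 m and z of cap_edge in the frame of bottle below 0.062 m and value of joint gate below 0.06 rad), for 0.1 s.
At the end, for the whole second after the job is handed in: Held still and level (0.2 rad) in the fingers, the cap's lower edge is 4 to 60 mm above the mouth's rim, within 15 mm of its axis, touching neither bottle nor clamp; the gate is shut (under 0.06 rad), the bottle upright within 4 mm of its seat and raised under 3 mm (z of cap_edge in the frame of mouth between 0.004 and 0.06 m and horizontal distance between cap_edge and mouth below 0.015 m and angle between cap's own z axis and vertical below 0.2 rad and contact force between the fingers and cap above 1 N and contact force between cap and bottle below 0.05 N and contact force between cap and clamp below 0.05 N and linear speed of each of cap, bottle below 0.03 m/s and value of joint gate below 0.06 rad and horizontal distance between bottle and clamp_seat below 0.004 m and height (world z) of bottle below 0.011 m and angle between bottle's own z axis and vertical below 0.08 rad); the arm keeps its last pose, push and grip.
It fails at once if the bottle is pulled up more than 6 mm or tipped (height (world z) of bottle above 0.014 m or angle between bottle's own z axis and vertical above 0.2 rad).
It fails at once if the bottle is turned more than 0.2 rad from the clamp (angle between the x axis of bottle and the x axis of clamp, either way round above 0.2 rad).
It fails at once if the cap is turned on beyond 100 degrees instead of stopping when the thread lets go (x of cap_mark in the frame of bottle below -0.004 m).
It fails at once if the candle, eraser, binder clip or pen is moved more than 20 mm (distance of any of candle, rubber, clip, pen from where it was at the start of the episode above 0.02 m).
It also fails if it takes over 54 s, if anything falls off the work surface, if the arm or the gripper's body presses on something with over 40 N, if the wrist force passes 120 N, or if a joint passes its speed limit or range.

## Working session

There is one attempt and no reset: what is moved stays moved. The work goes in short steps, Python scripts to look and compute and a tool call to move; the robot and the scene stay as the last step left them, time stands still between calls to the robot, and variables do not carry over. Pictures are saved under pics/ and viewed, at most 13 in all, crops included, and the job is handed in when it is done.

Besides the shell and the picture viewer there is one more tool, called after "Call:" by a JSON object that holds its "name" and its "arguments", one argument or row to a line. carry_out: Moves the arm, as the interface text tells. Shifts and turns lie within -1 to 1; 1 stands for 0.04 m of shift or 0.1 rad of turn. Its arguments: {"type":"object","properties":{"targets":{"type":"string"},"newtons":{"type":"number"}},"required":["targets"]}

```bash
mkdir -p pics; ls
python3 - <<'E'
from workcell import monitor,camera,get_calibration,bot
import cv2,numpy as np
o=monitor.get_obs();print({k:np.round(v,3) for k,v in o.items()})
a=camera("scene");b=camera("top")
cv2.imwrite("pics/s.png",a[:,:,::-1]);cv2.imwrite("pics/t.png",b[:,:,::-1])
for n in("scene","top"):
  c=get_calibration(n);print(n,c['fx'],c['fy'],c['cx'],c['cy'],np.round(c['view'],3).tolist())
E
```

```text
pics
{'time': np.float64(0.0), 'q': array([7.0130e+01, 5.0110e+00, 1.0036e+01, 9.5098e+01, 1.0000e-03,
       8.9999e+01]), 'qd': array([ 0.129, -0.004, -0.108,  0.005, -0.007, -0.063]), 'joint_efforts': array([-1.0000e-03, -5.2039e+01,  4.6480e+01,  1.7000e-02,  0.0000e+00,
       -0.0000e+00]), 'ee_pos': array([0.187, 0.517, 0.404]), 'tcp_rot': array([-1.79927e+02, -1.00000e-03,  1.60130e+02]), 'wrist_force': array([-0.088,  0.481,  0.097]), 'torque': array([ 0.067,  0.01 , -0.046]), 'grasp_force': np.float64(0.0), 'opening': np.float64(0.085)}
scene 429.33195801292806 429.33195801292806 251.5955275094627 187.2163938632181 [[0.751, -0.66, -0.019, -0.399], [-0.451, -0.491, -0.745, 0.288], [0.483, 0.568, -0.666, 0.787], [0.0, 0.0, 0.0, 1.0]]
top 358.2236551745684 358.2236551745684 259.0391454958362 194.45431294599322 [[0.151, -0.989, -0.001, -0.08], [-0.964, -0.147, -0.22, 0.523], [0.218, 0.034, -0.975, 0.83], [0.0, 0.0, 0.0, 1.0]]
```

View pics/t.png

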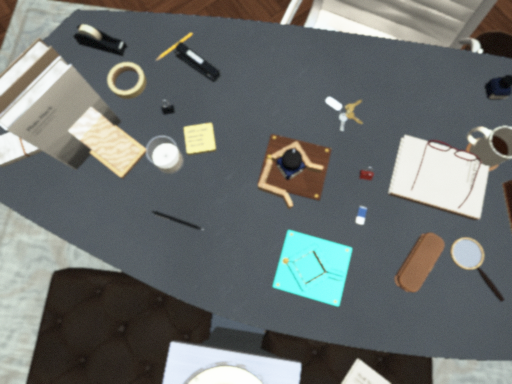

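View pics/s.png

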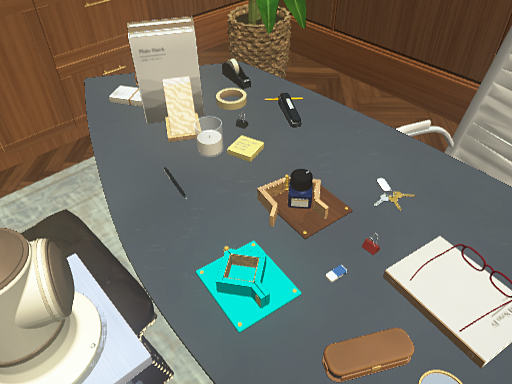

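The wooden clamp on the brown plate, at about (294,167) in top and (304,200) in scene, holds the bottle. The turquoise one at (313,267) in top is the lookalike and is ruled out by colour. I'll confirm this in one enlarged crop.

Run:
```python
import cv2,numpy as np
t=cv2.imread("pics/t.png")[125:215,245:345];s=cv2.imread("pics/s.png")[160:250,245:365]
r=lambda i,k:cv2.resize(i,None,fx=k,fy=k,interpolation=cv2.INTER_CUBIC)
a=r(t,4);b=r(s,3.3);b=cv2.copyMakeBorder(b,0,a.shape[0]-b.shape[0],0,0,0)
cv2.imwrite("pics/c.png",np.hstack([a,b]));print(a.shape,b.shape)
```

```text
(360, 400, 3) (360, 396, 3)
```

View pics/c.png

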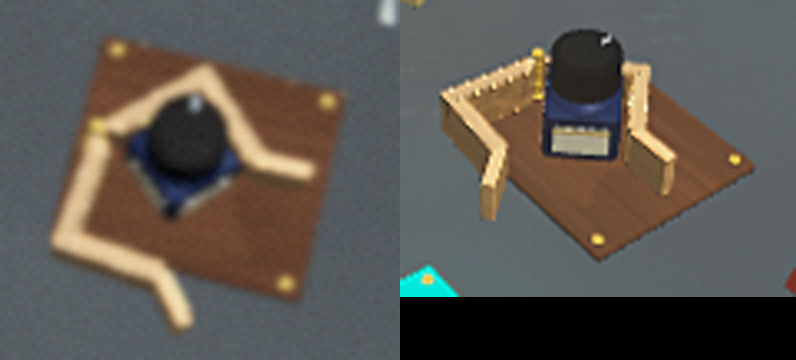

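```bash
cat > h.py <<'E'
import numpy as np
from workcell import get_calibration
def ray(c,uv,z):
    V=np.array(c['view']);R,t=V[:3,:3],V[:3,3];o=-R.T@t
    d=R.T@np.array([(uv[0]-c['cx'])/c['fx'],(uv[1]-c['cy'])/c['fy'],1.]);return o+d*(z-o[2])/d[2]
def proj(c,p):
    V=np.array(c['view']);q=V[:3,:3]@np.array(p)+V[:3,3];return np.array([c['cx']+c['fx']*q[0]/q[2],c['cy']+c['fy']*q[1]/q[2]])
E
python3 - <<'E'
from h import *
c=get_calibration("top");np.set_printoptions(precision=4,suppress=True)
P=lambda u,v,z:ray(c,(245+u/4,125+v/4),z)
for n,u,v,z in[("hinge",97,128,.047),("fixtab end",312,170,.045),("fix corner",207,70,.045),("gate corner",60,240,.045),("gate bend",158,272,.045),("gate tab end",183,325,.045),("cap top",188,130,.0895),("mark",195,101,.0895),("s1",117,48,.008),("s2",328,101,.008),("s3",286,283,.008)]:print(n,P(u,v,z))
c=get_calibration("scene")
P=lambda u,v,z:ray(c,(245+u/3.3,160+v/3.3),z)
for n,u,v,z in[("hinge",138,50,.047),("fixtab end",272,160,.045),("gate tab end",95,180,.045),("cap top",187,40,.0895)]:print(n,P(u,v,z))
E
```

```text
hinge [ 0.633  -0.0109  0.047 ]
fixtab end [ 0.6265 -0.1511  0.045 ]
fix corner [ 0.6837 -0.0759  0.045 ]
gate corner [0.5564 0.0015 0.045 ]
gate bend [ 0.5452 -0.0627  0.045 ]
gate tab end [ 0.5139 -0.0828  0.045 ]
cap top [ 0.6258 -0.0671  0.0895]
mark [ 0.645  -0.0689  0.0895]
s1 [ 0.7049 -0.0152  0.008 ]
s2 [ 0.6887 -0.1614  0.008 ]
s3 [ 0.5594 -0.148   0.008 ]
hinge [ 0.6388 -0.011   0.047 ]
fixtab end [ 0.6257 -0.1543  0.045 ]
gate tab end [ 0.523  -0.0865  0.045 ]
cap top [ 0.6353 -0.0612  0.0895]
```

The enlarged crop confirms the pale wood clamp: brass hinge at about (269,157), fixed tab end at (323,167), gate tab end at (291,206) and cap at (292,157). The gate is open about 50° and the clamp yaw is about -6°. I'll move above the tab now.

Call:
{"name": "carry_out", "arguments": {
  "targets": "-0.76 -0.66 0 0 0 0 -1;-0.76 -0.66 0 0 0 0 -1;-0.76 -0.66 0 0 0 0 -1;-0.76 -0.66 0 0 0 0 -1;-0.76 -0.66 0 0 0 0 -1;-0.76 -0.66 0 0 0 0 -1;-0.76 -0.66 0 0 0 0 -1;-0.76 -0.66 0 0 0 0 -1",
  "newtons": 60
}}

```text
time: 0.77
ee_pos: [0.3442, 0.2341, 0.4045]
tcp_rot: [180.0, 0.0, 160.2]
wrist_force: [1.5, -0.7, 1.2]
opening: 0.0001
grasp_force: 0.0
```

Call:
{"name": "carry_out", "arguments": {
  "targets": "-0.76 -0.66 0 0 0 0 -1;-0.76 -0.66 0 0 0 0 -1;-0.76 -0.66 0 0 0 0 -1;-0.76 -0.66 0 0 0 0 -1;-0.76 -0.66 0 0 0 0 -1;-0.76 -0.66 0 0 0 0 -1;-0.76 -0.66 0 0 0 0 -1;-0.76 -0.66 0 0 0 0 -1"
}}

```text
time: 1.43
ee_pos: [0.5013, -0.0475, 0.4045]
tcp_rot: [180.0, -0.0, 160.1]
wrist_force: [1.0, 0.8, 0.8]
opening: 0.0003
grasp_force: 0.0
```

Call:
{"name": "carry_out", "arguments": {
  "targets": "0 0 0 0 0 1 -1;0 0 0 0 0 1 -1;0 0 0 0 0 1 -1;0 0 0 0 0 1 -1;0 0 0 0 0 1 -1;0 0 0 0 0 1 -1;0 0 0 0 0 1 -1;0 0 0 0 0 1 -1"
}}

```text
time: 2.1
ee_pos: [0.5008, -0.0453, 0.4043]
tcp_rot: [-180.0, -0.0, 114.0]
wrist_force: [0.5, -0.1, -0.0]
opening: 0.0001
grasp_force: 0.0
```

Call:
{"name": "carry_out", "arguments": {
  "targets": "0 0 0 0 0 1 -1;0 0 0 0 0 1 -1;0 0 0 0 0 1 -1;0 0 0 0 0 1 -1;0 0 0 0 0 1 -1;0 0 0 0 0 1 -1;0 0 0 0 0 1 -1;0 0 0 0 0 1 -1"
}}

```text
time: 2.77
ee_pos: [0.5008, -0.0453, 0.4043]
tcp_rot: [-180.0, 0.0, 68.2]
wrist_force: [-1.2, 0.7, 0.1]
opening: 0.0001
grasp_force: 0.0
```

Call:
{"name": "carry_out", "arguments": {
  "targets": "0 0 0 0 0 1 -1;0 0 0 0 0 1 -1;0 0 0 0 0 1 -1;0 0 0 0 0 1 -1;0 0 0 0 0 1 -1;0 0 0 0 0 1 -1;0 0 0 0 0 1 -1;0 0 0 0 0 1 -1"
}}

```text
time: 3.43
ee_pos: [0.5008, -0.0453, 0.4043]
tcp_rot: [-180.0, 0.0, 22.3]
wrist_force: [-0.3, 0.1, 0.2]
opening: -0.0001
grasp_force: 0.0
```

Call:
{"name": "carry_out", "arguments": {
  "targets": "0 0 0.2 0 0 1 -1;0 0 0.2 0 0 1 -1;0 0 0.2 0 0 1 -1;0 0 0.2 0 0 1 -1;0 0 0.2 0 0 1 -1;0 0 0.2 0 0 1 -1;0 0 0.2 0 0 1 -1;0 0 0.2 0 0 1 -1"
}}

```text
time: 4.1
ee_pos: [0.4808, -0.1367, 0.3396]
tcp_rot: [-176.4, 0.5, -16.6]
wrist_force: [-0.1, 0.8, -0.0]
opening: -0.0
grasp_force: 0.0
```

Call:
{"name": "carry_out", "arguments": {
  "targets": "0 0 0.2 0 0 1 -1;0 0 0.2 0 0 1 -1;0 0 0.2 0 0 1 -1;0 0 0.2 0 0 1 -1;0 0 0.2 0 0 1 -1;0 0 0.2 0 0 0.7 -1;0 0 0 0 0 0 -1;0 0 0 0 0 0 -1"
}}

```text
time: 4.77
ee_pos: [0.4039, -0.2817, 0.2899]
tcp_rot: [-170.7, 4.0, -36.9]
wrist_force: [0.2, 1.1, -0.6]
opening: -0.0001
grasp_force: 0.0
```

Run:
```python
from h import *
from workcell import *
import cv2
c=get_calibration("wrist");a=camera("wrist");o=monitor.get_obs();cv2.imwrite("pics/w.png",a[:,:,::-1])
import pickle;pickle.dump(c,open("w.pkl","wb"))
print(o['time'],o['ee_pos'],o['tcp_rot'],o['q']);print(np.round(c['view'],3),c['fx'],c['cx'],c['cy'])
```

```text
4.8167 [ 0.40447929 -0.28118111  0.29046219] [-170.66121896    3.97303291  -36.85395691] [-36.9116973   -1.21066236  -9.13135854  86.06180728   9.33477562
 179.94162535]
[[-0.602 -0.782 -0.162  0.07 ]
 [-0.78   0.532  0.328  0.443]
 [-0.17   0.324 -0.931  0.418]
 [ 0.     0.     0.     1.   ]] 311.101438290483 251.80863452848848 196.35630132532845
```

View pics/w.png

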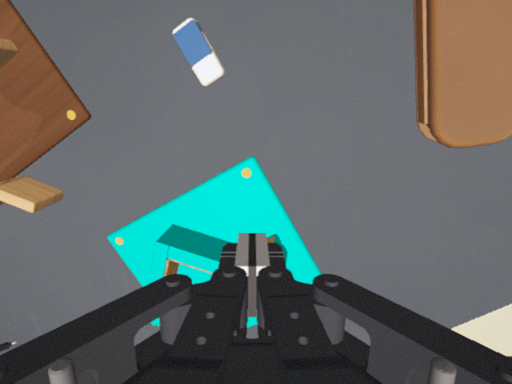

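The picture shows the turquoise clamp at (220,250) below the gripper. Joint 6 has run into its 180° stop, which pushed the arm off its path. The sense is yaw = q1 - q6 + 180, so I'll push with the tool's -x side at yaw 124→174 instead (q6 from 51 to 1). First I'll work out the recovery.

```bash
cat >> h.py <<'E'
from scipy.spatial.transform import Rotation as Ro
def goto(p,yaw):
    from workcell import monitor
    o=monitor.get_obs();R=Ro.from_euler('xyz',o['tcp_rot'],degrees=True);T=Ro.from_euler('xyz',[180,0,yaw],degrees=True)
    print("rot(0.1rad)",np.round((R.inv()*T).as_rotvec()/.1,2),"shift now",np.round(R.inv().apply(np.array(p)-o['ee_pos'])/.04,2),"shift after",np.round(T.inv().apply(np.array(p)-o['ee_pos'])/.04,2))
E
python3 - <<'E'
from h import *
goto((.50,-.035,.30),-20);goto((.50,-.035,.30),124)
E
```

```text
rot(0.1rad) [-1.72  0.45 -2.99] shift now [-1.79 -6.29  0.92] shift after [ 0.14 -6.6  -0.24]
rot(0.1rad) [ -1.36  -2.12 -28.03] shift now [-1.79 -6.29  0.92] shift after [ 3.77  5.42 -0.24]
```

Call:
{"name": "carry_out", "arguments": {
  "targets": "0 0 0 -0.57 0.15 -1 -1;0 0 0 -0.57 0.15 -1 -1;0 0 0 -0.58 0.15 -1 -1;0 0 0 0 0 -1 -1;0 0 0 0 0 -1 -1;0 0 0 0 0 -1 -1;0 0 0 0 0 -1 -1;0 0 0 0 0 -1 -1"
}}

```text
time: 5.48
ee_pos: [0.4054, -0.28, 0.2912]
tcp_rot: [179.9, -0.1, 9.2]
wrist_force: [0.9, -0.5, -0.7]
opening: 0.0001
grasp_force: 0.0
```

Call:
{"name": "carry_out", "arguments": {
  "targets": "0 0 0 0 0 -1 -1;0 0 0 0 0 -1 -1;0 0 0 0 0 -1 -1;0 0 0 0 0 -1 -1;0 0 0 0 0 -1 -1;0 0 0 0 0 -1 -1;0 0 0 0 0 -1 -1;0 0 0 0 0 -1 -1"
}}

```text
time: 6.15
ee_pos: [0.4054, -0.2801, 0.2912]
tcp_rot: [179.9, -0.0, 55.0]
wrist_force: [0.5, 0.1, -0.3]
opening: 0.0
grasp_force: 0.0
```

Call:
{"name": "carry_out", "arguments": {
  "targets": "0 0 0 0 0 -1 -1;0 0 0 0 0 -1 -1;0 0 0 0 0 -1 -1;0 0 0 0 0 -1 -1;0 0 0 0 0 -1 -1;0 0 0 0 0 -1 -1;0 0 0 0 0 -1 -1;0 0 0 0 0 -1 -1"
}}

```text
time: 6.82
ee_pos: [0.4054, -0.2801, 0.2911]
tcp_rot: [179.9, 0.1, 100.8]
wrist_force: [0.5, -0.1, 1.4]
opening: -0.0003
grasp_force: 0.0
```

Run:
```python
from h import *
goto((.50,-.035,.29),124)
```

```text
rot(0.1rad) [ 0.01  0.01 -4.05] shift now [5.57 3.47 0.03] shift after [3.76 5.39 0.03]
```

Call:
{"name": "carry_out", "arguments": {
  "targets": "0 0 0 0 0 -1 -1;0 0 0 0 0 -1 -1;0 0 0 0 0 -1 -1;0 0 0 0 0 -1 -1;0.54 0.77 0 0 0 0 -1;0.54 0.77 0 0 0 0 -1;0.54 0.77 0 0 0 0 -1;0.54 0.77 0 0 0 0 -1"
}}

```text
time: 7.48
ee_pos: [0.4607, -0.1387, 0.2913]
tcp_rot: [179.9, 0.1, 123.4]
wrist_force: [0.5, -0.4, 0.1]
opening: -0.0001
grasp_force: 0.0
```

Call:
{"name": "carry_out", "arguments": {
  "targets": "0.54 0.77 0 0 0 0 -1;0.54 0.77 0 0 0 0 -1;0.54 0.77 0 0 0 0 -1;0 0 0.4 0 0 0 -1;0 0 0.4 0 0 0 -1;0 0 0.4 0 0 0 -1;0 0 0.3 0 0 0 -1;0 0 0 0 0 0 -1"
}}

```text
time: 8.15
ee_pos: [0.5012, -0.0353, 0.2284]
tcp_rot: [-179.9, -0.1, 123.4]
wrist_force: [0.1, -0.2, 0.2]
opening: -0.0001
grasp_force: 0.0
```

Run:
```python
from h import *
from workcell import *
import cv2
a=camera("top");b=camera("scene");o=monitor.get_obs();print(o['ee_pos'],o['tcp_rot'],o['q'])
r=lambda i,k:cv2.resize(i,None,fx=k,fy=k,interpolation=cv2.INTER_CUBIC)
A=r(a[125:225,245:345],4);B=r(b[150:250,235:335],4)
cv2.imwrite("pics/d.png",np.hstack([A,B])[:,:,::-1])
```

```text
[ 0.50178104 -0.03594993  0.2309057 ] [1.79987951e+02 4.10610840e-02 1.23352571e+02] [-4.09232766e+00 -1.18955846e+00 -1.54942840e+01  7.56607430e+01
 -2.52739718e-02  5.25550892e+01]
```

View pics/d.png

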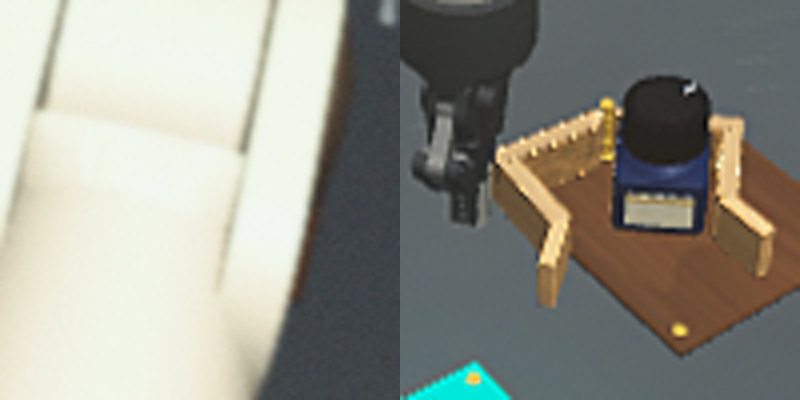

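The finger stands outside the swinging half, clear of it, at (465,200) in the right-hand crop. The gate tab end is at (548,290). I'll lower, approach, then push along the arc.

Call:
{"name": "carry_out", "arguments": {
  "targets": "0 0 0.4 0 0 0 -1;0 0 0.4 0 0 0 -1;0 0 0 0 0 0 -1;-0.2 0 0 0 0 0 -1;-0.2 0 0 0 0 0 -1;-0.2 0 0 0 0 0 -1;-0.1 0 0 0 0 0 -1;0 0 0 0 0 0 -1"
}}

```text
time: 8.92
ee_pos: [0.5179, -0.0609, 0.1992]
tcp_rot: [179.9, 0.1, 123.2]
wrist_force: [0.4, 0.2, 0.3]
opening: 0.0002
grasp_force: 0.0
```

Call:
{"name": "carry_out", "arguments": {
  "targets": "-0.25 -0.042 0 0 0 -0.8 -1;-0.25 -0.042 0 0 0 -0.8 -1;-0.25 -0.042 0 0 0 -0.8 -1;-0.25 -0.042 0 0 0 -0.8 -1;0 0 0 0 0 0 -1;0 0 0 0 0 0 -1;0 0 0 0 0 0 -1;0 0 0 0 0 0 -1"
}}

```text
time: 9.58
ee_pos: [0.5375, -0.0942, 0.1987]
tcp_rot: [-180.0, 0.0, 141.5]
wrist_force: [-1.3, -0.4, 0.3]
opening: 0.0004
grasp_force: 0.0
```

Run:
```python
from h import *
from workcell import *
import cv2
b=camera("scene");o=monitor.get_obs();print(o['ee_pos'],o['tcp_rot'],o['wrist_force'])
cv2.imwrite("pics/e.png",cv2.resize(b[140:260,230:370],None,fx=4,fy=4,interpolation=cv2.INTER_CUBIC)[:,:,::-1])
```

```text
[ 0.53754489 -0.09423097  0.19868893] [1.79998369e+02 4.80990419e-02 1.41574273e+02] [-1.06575803 -0.59424034 -0.71206884]
```

View pics/e.png

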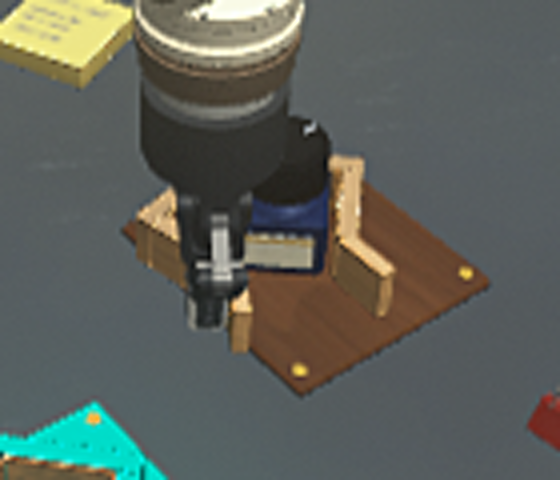

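The gate is swinging with the finger on its tab, at (215,310) in the crop. I'll continue.

Call:
{"name": "carry_out", "arguments": {
  "targets": "-0.25 -0.042 0 0 0 -0.8 -1;-0.25 -0.042 0 0 0 -0.8 -1;-0.25 -0.042 0 0 0 -0.8 -1;-0.25 -0.042 0 0 0 -0.8 -1;-0.12 -0.02 0 0 0 -0.4 -1;-0.12 -0.02 0 0 0 -0.4 -1;0 0 0 0 0 0 -1;0 0 0 0 0 0 -1"
}}

```text
time: 10.3
ee_pos: [0.5767, -0.1255, 0.1986]
tcp_rot: [-180.0, 0.0, 164.5]
wrist_force: [-0.8, 0.5, 0.0]
opening: -0.0001
grasp_force: 0.0
```

Call:
{"name": "carry_out", "arguments": {
  "targets": "-0.09 -0.015 0 0 0 -0.3 -1;0 0 0 0 0 0 -1;-0.09 -0.015 0 0 0 -0.3 -1;0 0 0 0 0 0 -1;-0.09 -0.015 0 0 0 -0.3 -1;0 0 0 0 0 0 -1;0 0 0 0 0 0 -1;0 0 0 0 0 0 -1"
}}

```text
time: 10.97
ee_pos: [0.5867, -0.1298, 0.1987]
tcp_rot: [-180.0, 0.1, 169.6]
wrist_force: [-0.9, 0.1, 0.1]
opening: -0.0
grasp_force: 0.2
```

Call:
{"name": "carry_out", "arguments": {
  "targets": "-0.08 0 0 0 0 -0.3 -1;0 0 0 0 0 0 -1;-0.08 0 0 0 0 -0.3 -1;0 0 0 0 0 0 -1;-0.06 0 0 0 0 -0.1 -1;0 0 0 0 0 0 -1;0 0 0 0 0 0 -1;0 0 0 0 0 0 -1"
}}

```text
time: 11.63
ee_pos: [0.5956, -0.1313, 0.1986]
tcp_rot: [-180.0, 0.0, 173.7]
wrist_force: [-1.1, 0.1, -0.0]
opening: -0.0001
grasp_force: 0.6
```

Call:
{"name": "carry_out", "arguments": {
  "targets": "-0.05 0 0 0 0 0 -1;0 0 0 0 0 0 -1;-0.05 0 0 0 0 0 -1;0 0 0 0 0 0 -1;0 0 0 0 0 0 -1;0 0 0 0 0 0 -1;0 0 0 0 0 0 -1;0 0 0 0 0 0 -1"
}}

```text
time: 12.3
ee_pos: [0.5996, -0.1317, 0.1987]
tcp_rot: [-180.0, 0.1, 173.7]
wrist_force: [-1.4, 0.1, 0.0]
opening: 0.0
grasp_force: 0.5
```

Run:
```python
from h import *
from workcell import *
import cv2
b=camera("scene");o=monitor.get_obs();print(o['ee_pos'],o['tcp_rot'],o['wrist_force'])
cv2.imwrite("pics/f.png",cv2.resize(b[140:260,230:370],None,fx=4,fy=4,interpolation=cv2.INTER_CUBIC)[:,:,::-1])
```

```text
[ 0.59962729 -0.13170175  0.19871244] [-1.79988883e+02  6.16695783e-02  1.73731275e+02] [-1.93647482  0.49162797 -0.06309093]
```

View pics/f.png

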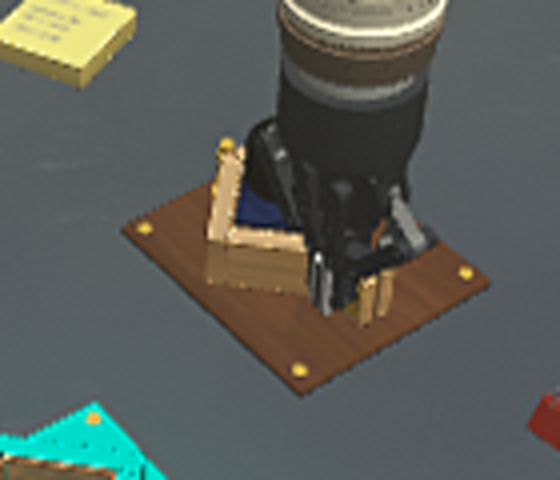

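The tabs are close but a small gap shows at (375,300). I'll push on in small steps until the stop is felt.

Call:
{"name": "carry_out", "arguments": {
  "targets": "-0.05 0 0 0 0 0 -1;0 0 0 0 0 0 -1;-0.05 0 0 0 0 0 -1;0 0 0 0 0 0 -1;-0.05 0 0 0 0 0 -1;0 0 0 0 0 0 -1;0 0 0 0 0 0 -1;0 0 0 0 0 0 -1"
}}

```text
time: 13.02
ee_pos: [0.6036, -0.1323, 0.1986]
tcp_rot: [-180.0, -0.3, 173.7]
wrist_force: [-18.8, 1.6, 11.3]
opening: -0.0
grasp_force: 9.1
```

Call:
{"name": "carry_out", "arguments": {
  "targets": "-0.05 0 0 0 0 0 -1;0 0 0 0 0 0 -1;-0.03 0 0 0 0 0 -1;0 0 0 0 0 0 -1;0 0 0 0 0 0 -1;0 0 0 0 0 0 -1;0 0 0 0 0 0 -1;0 0 0 0 0 0 -1"
}}

```text
time: 13.68
ee_pos: [0.6048, -0.1325, 0.1984]
tcp_rot: [-180.0, -0.6, 173.7]
wrist_force: [-35.0, 2.1, 19.6]
opening: -0.0001
grasp_force: 17.6
```

The force spiked to 35 N with no further travel, so the gate is on its stop. Now I'll retreat, rise, and move above the cap with the gripper open.

Call:
{"name": "carry_out", "arguments": {
  "targets": "0.15 0 0 0 0 0 -1;0.3 0 0 0 0 0 -1;0.2 0 0 0 0 0 -1;0 0 -0.6 0 0 0 -1;0 0 -0.8 0 0 0 -1;0 0 -0.8 0 0 0 -1;0 0 -0.1 0 0 0 1;0 0 0 0 0 0 1"
}}

```text
time: 14.35
ee_pos: [0.5835, -0.1299, 0.2937]
tcp_rot: [-180.0, 0.4, 173.7]
wrist_force: [-0.1, 0.1, -0.8]
opening: 0.0231
grasp_force: 0.0
```

Call:
{"name": "carry_out", "arguments": {
  "targets": "-0.3 0.5 0 0 0 0 1;-0.3 0.5 0 0 0 0 1;-0.3 0.5 0 0 0 0 1;-0.1 0.15 0 0 0 0 1;0 0 0 0 0 0 1;0 0 0 0 0 0 1;0 0 0 0 0 0 1;0 0 0 0 0 0 1"
}}

```text
time: 15.02
ee_pos: [0.6293, -0.0695, 0.2905]
tcp_rot: [-180.0, 0.0, 173.7]
wrist_force: [-0.1, 0.2, 0.3]
opening: 0.0851
grasp_force: 0.0
```

Run:
```python
from h import *
from workcell import *
import cv2
c=get_calibration("wrist");w=camera("wrist");b=camera("scene");o=monitor.get_obs();print(o['time'],o['ee_pos'],o['tcp_rot'],o['wrist_force'])
import pickle;pickle.dump(c,open("w.pkl","wb"))
B=cv2.resize(b[150:250,240:360],None,fx=2.3,fy=2.3,interpolation=cv2.INTER_CUBIC);B=cv2.copyMakeBorder(B,0,384-B.shape[0],0,0,0)
cv2.imwrite("pics/w2.png",w[:,:,::-1]);cv2.imwrite("pics/g.png",np.hstack([w,B])[:,:,::-1])
print(proj(c,(.6306,-.0687,.0895)))
```

```text
15.1167 [ 0.62935759 -0.06943325  0.29075057] [-1.79970274e+02  4.54835187e-02  1.73666378e+02] [-0.16190369 -0.33624445 -0.75451785]
[253.8348242  230.89526061]
```

View pics/g.png

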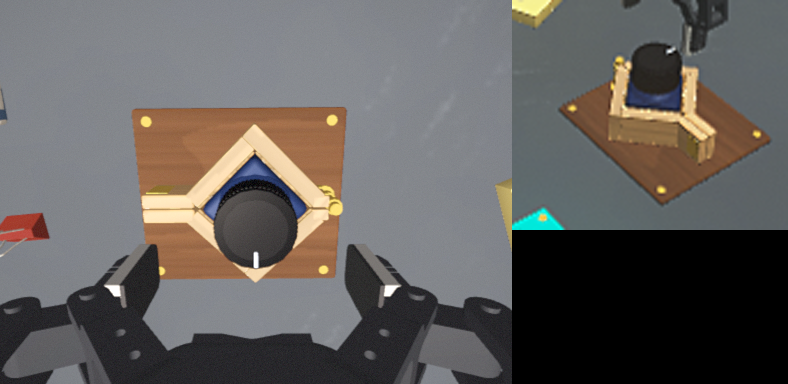

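The clamp is shut with its tabs together at (170,208). The cap centre is at (256,229) and its white mark at (256,260) points +x, so it is still tight. I'll descend and grip.

Call:
{"name": "carry_out", "arguments": {
  "targets": "0 0.04 0.3 0 0 0 1;0 0 0.5 0 0 0 1;0 0 0.5 0 0 0 1;0 0 0.24 0 0 0 1;0 0 0 0 0 0 1;0 0 0 0 0 0 -1;0 0 0 0 0 0 -1;0 0 0 0 0 0 -1",
  "newtons": 70
}}

```text
time: 15.78
ee_pos: [0.6303, -0.0672, 0.2305]
tcp_rot: [-180.0, 0.2, 173.7]
wrist_force: [0.9, -0.1, -0.7]
opening: 0.0514
grasp_force: 0.1
```

Call:
{"name": "carry_out", "arguments": {
  "targets": "0 0 0 0 0 0 -1;0 0 0 0 0 0 -1;0 0 0 0 0 0 -1;0 0 0 0 0 0 -1;0 0 0 0 0 0 -1;0 0 0 0 0 0 -1;0 0 0 0 0 0 -1;0 0 0 0 0 0 -1"
}}

```text
time: 16.45
ee_pos: [0.6303, -0.0674, 0.2308]
tcp_rot: [-179.9, 0.2, 173.7]
wrist_force: [-1.1, -2.0, 6.9]
opening: 0.0487
grasp_force: 71.8
```

Call:
{"name": "carry_out", "arguments": {
  "targets": "0 0 -0.003 0 0 -0.7 -1;0 0 -0.004 0 0 -0.7 -1;0 0 -0.004 0 0 -0.7 -1;0 0 -0.004 0 0 -0.7 -1;0 0 -0.004 0 0 -0.7 -1;0 0 -0.004 0 0 -0.7 -1;0 0 -0.004 0 0 -0.7 -1;0 0 0 0 0 0 -1"
}}

```text
time: 17.12
ee_pos: [0.6302, -0.0671, 0.2318]
tcp_rot: [-179.9, 0.1, -158.0]
wrist_force: [-0.8, -0.4, 6.2]
opening: 0.0488
grasp_force: 71.8
```

Run:
```python
from h import *
from workcell import *
import cv2
b=camera("scene");o=monitor.get_obs();print(o['time'],o['ee_pos'],o['tcp_rot'],o['wrist_force'],o['torque'],o['q'][5])
B=cv2.resize(b[140:250,240:360],None,fx=4,fy=4,interpolation=cv2.INTER_CUBIC)
cv2.imwrite("pics/i.png",B[:,:,::-1])
```

```text
17.1667 [ 0.63024984 -0.06705845  0.23178275] [-1.79912763e+02  1.46468247e-01 -1.58125266e+02] [-0.86851186  0.41634811  6.22576811] [0.11377105 0.28088531 0.1587937 ] -27.94656116110434
```

View pics/i.png

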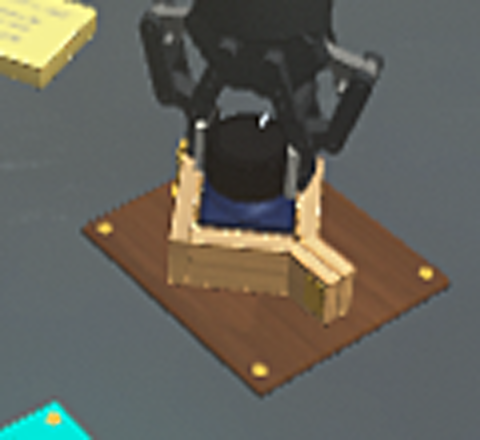

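The cap has turned about 28°: the mark at (263,118) has moved round, and the bottle and clamp are still. I'll continue to about 65°.

Call:
{"name": "carry_out", "arguments": {
  "targets": "0 0 -0.005 0 0 -0.8 -1;0 0 -0.005 0 0 -0.8 -1;0 0 -0.005 0 0 -0.8 -1;0 0 -0.005 0 0 -0.8 -1;0 0 -0.005 0 0 -0.8 -1;0 0 -0.005 0 0 -0.8 -1;0 0 0 0 0 -0.8 -1;0 0 0 0 0 -0.8 -1"
}}

```text
time: 17.83
ee_pos: [0.6304, -0.067, 0.2329]
tcp_rot: [-179.8, 0.1, -121.3]
wrist_force: [0.2, 1.5, 4.7]
opening: 0.0487
grasp_force: 71.7
```

Call:
{"name": "carry_out", "arguments": {
  "targets": "0 0 0 0 0 0 -1;0 0 0 0 0 0 -1;0 0 0 0 0 0 -1;0 0 0 0 0 0 -1;0 0 0 0 0 0 -1;0 0 0 0 0 0 -1;0 0 0 0 0 0 -1;0 0 0 0 0 0 -1"
}}

```text
time: 18.5
ee_pos: [0.6304, -0.067, 0.2327]
tcp_rot: [-179.8, 0.1, -121.7]
wrist_force: [-0.5, 0.3, 5.3]
opening: 0.0488
grasp_force: 71.8
```

Run:
```python
from h import *
from workcell import *
import cv2
c=get_calibration("wrist");w=camera("wrist");b=camera("scene");o=monitor.get_obs();print(o['time'],o['ee_pos'],o['tcp_rot'],o['wrist_force'],o['torque'])
B=cv2.resize(b[160:220,270:330],None,fx=4.5,fy=4.5,interpolation=cv2.INTER_CUBIC);B=cv2.copyMakeBorder(B,0,384-B.shape[0],0,0,0)
cv2.imwrite("pics/j.png",np.hstack([w,B])[:,:,::-1])
```

```text
18.6 [ 0.63036847 -0.06704229  0.23269167] [-1.79835236e+02  6.71754415e-02 -1.21686997e+02] [-0.6052491   0.76596481  5.23994905] [0.0824352  0.02190551 0.05279805]
```

View pics/j.png

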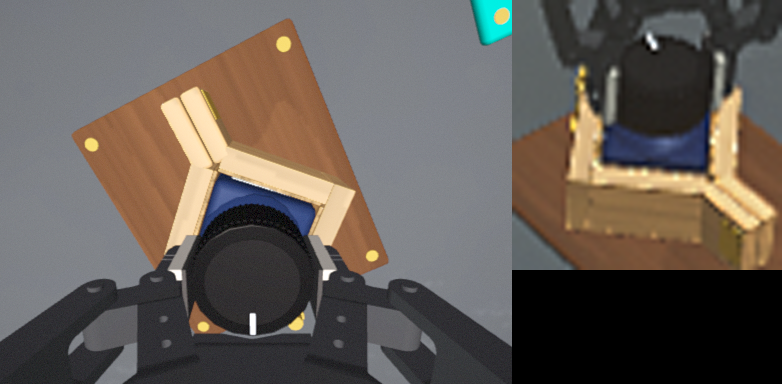

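No slip: the cap's mark at (253,322) is still in line with the gripper. It has turned 64.6°, the clamp is shut, and the torque has dropped. I'll start the lift gently.

Call:
{"name": "carry_out", "arguments": {
  "targets": "0 0 -0.02 0 0 0 -1;0 0 -0.02 0 0 0 -1;0 0 -0.02 0 0 0 -1;0 0 -0.02 0 0 0 -1;0 0 -0.02 0 0 0 -1;0 0 0 0 0 0 -1;0 0 0 0 0 0 -1;0 0 0 0 0 0 -1"
}}

```text
time: 19.27
ee_pos: [0.6299, -0.0671, 0.2352]
tcp_rot: [-180.0, -0.0, -121.5]
wrist_force: [1.3, -0.2, -1.3]
opening: 0.0486
grasp_force: 72.2
```

Call:
{"name": "carry_out", "arguments": {
  "targets": "0 0 -0.03 0 0 0 -1;0 0 -0.03 0 0 0 -1;0 0 0 0 0 0 -1;0 0 0 0 0 0 -1;0 0 0 0 0 0 -1;0 0 0 0 0 0 -1;0 0 0 0 0 0 -1;0 0 0 0 0 0 -1"
}}

```text
time: 19.93
ee_pos: [0.63, -0.0671, 0.2379]
tcp_rot: [-179.9, 0.0, -121.5]
wrist_force: [1.4, -0.1, 0.3]
opening: 0.0491
grasp_force: 72.3
```

Run:
```python
from h import *
from workcell import *
f=[]
for i in range(5): camera("scene");o=monitor.get_obs();f.append(o['wrist_force'])
print(np.round(f,1),o['ee_pos'])
```

```text
[[ 1.4  0.3  0.5]
 [ 1.1 -0.5  0.4]
 [ 1.2  0.   0.5]
 [ 1.7 -0.6  1.3]
 [ 1.1 -0.2 -0.1]] [ 0.62999356 -0.06707731  0.23778246]
```

The wrist carries no bottle weight, so the cap is free. I'll lift it straight up.

Call:
{"name": "carry_out", "arguments": {
  "targets": "0 0 -0.15 0 0 0 -1;0 0 -0.2 0 0 0 -1;0 0 -0.2 0 0 0 -1;0 0 -0.2 0 0 0 -1;0 0 -0.2 0 0 0 -1;0 0 -0.1 0 0 0 -1;0 0 0 0 0 0 -1;0 0 0 0 0 0 -1"
}}

```text
time: 20.85
ee_pos: [0.63, -0.0671, 0.28]
tcp_rot: [-179.9, 0.0, -121.5]
wrist_force: [0.3, -0.8, -0.9]
opening: 0.0487
grasp_force: 72.3
```

Run:
```python
from h import *
from workcell import *
import cv2
c=get_calibration("wrist");w=camera("wrist");b=camera("scene");o=monitor.get_obs();print(o['time'],o['ee_pos'],o['tcp_rot'],o['wrist_force'],o['grasp_force'])
B=cv2.resize(b[140:230,270:330],None,fx=4.2,fy=4.2,interpolation=cv2.INTER_CUBIC);B=cv2.copyMakeBorder(B,0,384-B.shape[0],0,0,0)
cv2.imwrite("pics/k.png",np.hstack([w,B])[:,:,::-1])
```

```text
20.95 [ 0.62982724 -0.06707587  0.27922919] [-1.79992240e+02 -2.23184354e-02 -1.21533683e+02] [-0.0859104  -0.13954648  0.14842057] 72.29488827288151
```

View pics/k.png

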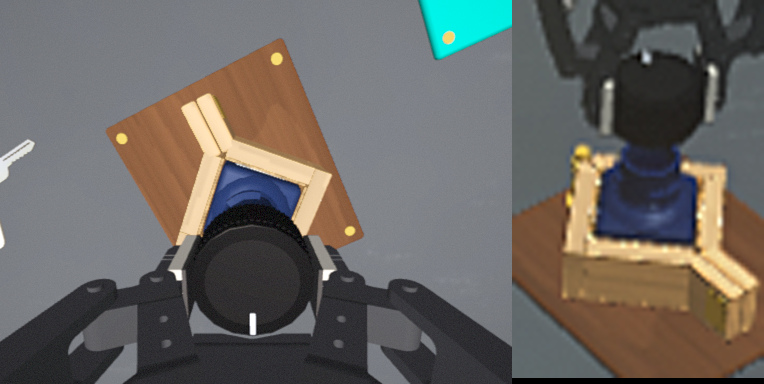

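The cap is held level about 26 mm above the open mouth. The bottle is seated and the clamp is shut, with its tabs together at (205,120).

```bash
python3 -c "
from workcell import bot
print(bot.job_done())"
```

```text
the job is handed in; nothing more can be done
None
```

I handed the job in at about 21 s: the clamp is shut, the cap was unscrewed about 65° and is held level about 26 mm above the mouth, and the bottle is seated and, as far as the pictures show, unturned; no verdict came back.

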